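Wind the head off a fruit press and stand it on the board

TASK

The little fruit press has to be filled: first move whichever tall thing stands in the sweep of its two-armed head well clear of the press and leave it standing upright. Then unscrew the head anticlockwise until its thread lets go of the spindle, lift it off and set it down gently, upright on its disc, on the chopping board. Leave everything else where it stands.

Things in the scene. Friction and masses are not known exactly. Their poses are not given: they have to be found in the camera images.
- press: small basket fruit press, held to the worktop by sucker feet: aluminium juice pan (radius 72, rim 40 high) with a spout out to 95 along its -x axis, basket of pale wooden staves (outer radius 65, inner 55, rim 104 above the worktop) and an upright threaded spindle in the middle. Origin on the spindle's axis at worktop height, z up. Its head's arms sweep a circle of radius 105 round that axis
- spindle_top (a point): top of the press's steel spindle, 197 above the worktop. The thread is coarse, greased, round and right-handed, crest radius 15.5, pitch 12 a turn, and ends 44 below this point; above it the spindle is a plain nose of radius 9.5 which guides the head. Head and spindle have about 1 of play sideways and 3 along the axis
- press_head: loose press head, 0.3 to 0.65 kg: brown wooden disc (radius 50, 14 thick), on it a round steel hub (radius 24, from 14 to 58 above the disc's underside, bored through, narrower collar on top up to 72) and two opposite arms along +x and -x. Origin at the centre of the disc's underside, z up; starts about 94 above the worktop, disc in the basket's mouth, arms within 0.2 rad of the press's x axis
- hub_top (a point): centre of the collar's top (radius 16), 72 above the head's origin. The hub can be gripped from above at its side, 14 to 40 below this point, fingers closing across the arms. Each anticlockwise turn (from above, yaw growing) raises the head 12; after 2.3 turns (28 higher) the thread is free and it lifts straight up, clear of the spindle after 80 more. Turned on, it drops back a pitch once a turn
- grip_end (a point): end of the arm along the head's +x, 105 from the hub's axis and 44 above the head's origin; the other arm mirrors it. Steel rod of radius 6 from the hub out to 71, then a black grip of radius 9.5. The arms turn easily (a few newtons at most at the grip) and stay where they are left; pushed round, they rise 12 a turn
- chopping_board: brown wooden board, 220 along its x by 260 along its y, 18 thick, fixed; origin at the centre of its underside. A tumbler stands on it near its -y end
- rose_jar: tall round jar, white cap, pink label, radius 27.5, 158 high, 0.22 kg; origin at the centre of its underside, z up. It stands beside the press within the arms' sweep, or apart
- pepper_mill: turned wooden pepper mill, 58 wide at the foot, round head of radius 25 from 120 to 154 high, 165 high over the small metal knob, 0.18 kg; origin at the centre of its underside, z up. It stands beside the press within the arms' sweep, or apart
- pesto_jar: small jar with green lid, radius 25.5, 92 high, lower than the arms' sweep; origin at the centre of its underside. To be left alone
- tumbler: drinking glass on the board, radius 40, 88 high, origin at the centre of its underside. To be left alone
- tomato_tin: low food tin, radius 37.5, 58 high, origin at the centre of its underside. To be left alone
- mandarin: mandarin, 58 wide, 53 high, origin at its underside at the start. To be left alone
- salt_shaker: salt shaker, radius 22, 90 high, origin at the centre of its underside. To be left alone
- microwave_corner (a point): lower front corner of the white microwave oven nearest the middle of the worktop; from here the oven stretches 477 towards +y and 300 towards +x, 268 high. Fixed; keep hand and arm off it
- bread_box_corner (a point): lower front corner of the bread box nearest the middle of the worktop; from here the box stretches 372 towards -y and 239 towards +x, 223 high, with a tray of jars on top. Fixed; keep hand and arm off it
Things that resemble listed ones, but are neither listed nor needed, are in the scene too. Leave any blue, orange or red look-alike of the pepper_mill alone.

How it is judged:
On the way, in this order (a step that is already met when the one before it is completed fails the run):
1. both tall things (jar, pepper mill) stand upright clear of the arms' sweep, while the head is still on its thread (horizontal distance between each of rose_jar, pepper_mill and press above 0.14 m and angle between each of rose_jar, pepper_mill's own z axis and vertical below 0.1 rad and height (world z) of each of rose_jar, pepper_mill below 0.03 m and z of press_head in the frame of press below 0.112 m), for 0.2 s.
2. the head has been wound up the spindle until the thread lets go (z of press_head in the frame of press above 0.119 m and horizontal distance between press_head and press below 0.008 m), for 0.1 s.
At the end, for the whole second after the job is handed in: The press head stands upright (within 0.08 rad), released and at rest on the chopping board, its centre over the board; the tall jar and the pepper mill stand upright on the worktop or board with their centres more than 135 mm from the spindle's axis (z of press_head in the frame of chopping_board between 0.012 and 0.024 m and x of press_head in the frame of chopping_board between -0.11 and 0.11 m and y of press_head in the frame of chopping_board between -0.13 and 0.13 m and angle between press_head's own z axis and vertical below 0.08 rad and linear speed of press_head below 0.02 m/s and horizontal distance between each of rose_jar, pepper_mill and press above 0.135 m and angle between each of rose_jar, pepper_mill's own z axis and vertical below 0.1 rad and height (world z) of each of rose_jar, pepper_mill below 0.03 m); the robot touches nothing.
It fails at once if the head is dropped or rammed on the board (over 60 N) (contact force between press_head and chopping_board above 60 N).
It fails at once if the tall jar or the pepper mill is tipped over (angle between any of rose_jar, pepper_mill's own z axis and vertical above 0.5 rad).
It fails at once if the small jar, tumbler, tin, mandarin or salt shaker is moved more than 40 mm or knocked over (distance of any of pesto_jar, tumbler, tomato_tin, mandarin, salt_shaker from where it was at the start of the episode above 0.04 m or angle between any of pesto_jar, tumbler, salt_shaker's own z axis and vertical above 0.5 rad).
It also fails if it takes over 72 s, if anything falls off the work surface, if the arm or the gripper's body presses on something with over 40 N, if the wrist force passes 120 N, or if a joint passes its speed limit or range.

ROBOT

A 6-joint arm with a two-finger parallel gripper is mounted at the origin on a cart in front of the work surface, level with it; the furniture and walls round the work are solid. World frame = base frame: x ahead of the robot, y to its left, z up, the work surface at z = 0. Lengths are in m, angles in rad, forces in N, time in s.
With the tool pointing down it reaches from about 0.35 to 0.925 m from the base axis. Payload 6.4 kg.
Tool frame: the origin (TCP) lies between the finger pads; the fingertips stand 14 mm ahead of it and the grasp point (between the pads) lies 5 mm behind it; z points along the fingers, y is the line along which they close (so a half turn about z gives the same grasp; the last joint's range is limited). The gripper opens to 85 mm and grips with 20 to 120 N. Pads are 22 mm wide; open, the fingers measure 114 mm over their backs; the gripper's body (76 mm by 85 mm) begins 54 mm behind the grasp point. The pads swing forward as they close: fully open they stand 13 mm farther back than shut.
Start: joints at [1.005, 0.245, 1.558, -0, 1.339, -0.174], TCP at [0.248, 0.601, 0.245] pointing down, gripper open.
Joint ranges: [-3.13, 3.13], [-1.02, 2.26], [0.13, 2.54], [-0.95, 4.09], [0.21, 2.88], [-2.74, 2.74]. Speed limits (rad/s): [2.57, 2.57, 3.14, 3.14, 3.14, 3.14].

INTERFACE

Orientations are given as a rotation vector (axis times angle).
In Python, from bench import * gives the robot as it stands.
- The arm moves only by the tool carry_out, never from a script. Its argument "steps" is a list of rows, each a list of 7 numbers: the opening, from 0 (shut) to 1 (fully open), then the shift along the tool's x, y, z in cm, then the turn, a rotation vector about the tool's x, y, z in rad. A call has 1 to 5 rows; each row is the pose to reach, as a shift and turn from the pose commanded when the call began, along the tool's axes at that moment; what a row does not reach only later rows make up. A row lasts 1/8 s, in which the tool goes at most 62.5 mm and 10.7 degrees, less where a joint would pass 70% of its speed; a pose out of reach is approached as far as the arm can. A call with a gripper value outside its range is refused whole. The fingers move at their own pace and stop on an object; the grip force is fixed at half the most. Time passes only in rows, so rows that repeat a pose let the fingers close. It gives the time, the measured TCP pose, the force, the opening and the grip force at its end, in the units of the state.
- get_obs(): the state, without advancing time (a new reading comes with each control period).
- snapshot(name): name is "side" or "top" or "wrist"; returns a dict with "image" (400x640x3 uint8, red, green, blue), "vfov" (degrees; the focal length in pixels is half the picture's height over the tangent of half this angle, whatever the lens; pixels are square), "cx", "cy" (the principal point, pixels), "origin" and "orientation" of the camera in the world. Camera axes: x right, y down, z forward; pixel columns grow to the right and rows downward; lengths in m; the calibration is good to about 2 mm. A picture is of the moment at which its call begins. There is no depth.
- hand_in(): hands the job in; it is judged then, once.
Trained networks look in the newest picture that a camera, given by its name, has taken for a name from the list of things; names that differ only in an ending like _2 or _b are one class to them, and where a whole thing is asked for, a point or a joint stands for the part that bears it (a point fixed in the world has none). Each returns a list of dicts, best first, with "confidence" (0 to 1); they miss things now and then, are a little off and sometimes report something else, mostly with a low value. They report only what shows in the picture. A call takes as long as a camera call. They do not tell look-alikes from the thing itself.
- outline_of(name, camera): "pixels" (400x640 bool, what is visible of it) and "position" ([row, column] in pixels, amid what is visible of it).
The state is a dict: "time_s": time; "qpos": joint angles; "joint_vel": joint speeds; "joint_efforts": joint torques, N m; "tool_pos": TCP position; "eef_rot": TCP orientation; "contact_force": force on the tool from outside, world axes, zero at the start; "wrist_torque": the same for the moment, N m; "width": finger opening in m; "gripper_force": force on a finger pad.
Only numpy, scipy, OpenCV 4.12 (cv2) and the standard library are available. Lean on these libraries where they do the work, as an engineer would, in place of code of your own. Each camera call takes 0.05 s, during which the arm holds its last target. There are 200 camera calls.

## Working session

There is one attempt and no reset: what is moved stays moved. The work goes in short steps, Python scripts to look and compute and a tool call to move; the robot and the scene stay as the last step left them, time stands still between calls to the robot, and variables do not carry over. Pictures are saved under pics/ and viewed, at most 10 in all, crops included, and the job is handed in when it is done.

Besides the shell and the picture viewer there is one more tool, called after ">>>" as name(argument=value, ...), one argument or row to a line, values as JSON. carry_out: Moves the arm, as the interface text tells. Its arguments: {"type":"object","properties":{"steps":{"type":"array","items":{"type":"array","items":{"type":"number"}}}},"required":["steps"]}

```bash
mkdir -p pics; ls; cat > h.py <<'E'
from bench import *
import numpy as np, cv2, pickle
from scipy.spatial.transform import Rotation as R
def rot(o):
    o=np.array(o,float)
    if o.shape==(3,3): return o
    return R.from_rotvec(o).as_matrix() if o.size==3 else R.from_quat(o).as_matrix()
def ray(s,rc):
    f=200/np.tan(np.radians(s["vfov"])/2)
    d=rot(s["orientation"])@np.array([(rc[1]-s["cx"])/f,(rc[0]-s["cy"])/f,1]); return np.array(s["origin"]),d
def at(s,rc,z):
    o,d=ray(s,rc); return o+d*(z-o[2])/d[2]
def px(s,p):
    f=200/np.tan(np.radians(s["vfov"])/2)
    c=rot(s["orientation"]).T@(np.array(p)-np.array(s["origin"])); return c[1]/c[2]*f+s["cy"],c[0]/c[2]*f+s["cx"]
def save(s,n): cv2.imwrite("pics/"+n+".png",cv2.cvtColor(s["image"],cv2.COLOR_RGB2BGR))
E
python3 - <<'E'
from h import *
for c in ["top","side"]:
    s=snapshot(c); save(s,c+"0"); print(c,s["origin"],s["orientation"],s["vfov"],s["cx"],s["cy"])
    for n in ["press","spindle_top","press_head","hub_top","grip_end","chopping_board","rose_jar","pepper_mill","tumbler","pesto_jar","tomato_tin","salt_shaker","mandarin"]:
        for d in outline_of(n,c)[:4]:
            ys,xs=np.nonzero(d["pixels"]); 
            print(n,round(d["confidence"],2),np.round(d["position"],1),ys.min(),ys.max(),xs.min(),xs.max(),np.round(at(s,d["position"],0.05),3)[:2])
print(get_obs())
E
```

```text
pics
top [-0.57334715 -0.37332326  1.60556973] [-2.05627133  1.5046449  -0.50820035] 45.01942722364157 321.0841606871782 196.4297366826741
press 0.93 [218.  305.4] 189 233 287 321 [0.467 0.047]
spindle_top 0.8 [220.4 304.4] 188 233 286 321 [0.455 0.047]
press_head 0.84 [206.2 305.4] 180 219 292 315 [0.523 0.066]
hub_top 0.85 [204.5 305.2] 179 221 291 317 [0.531 0.07 ]
grip_end 0.59 [205.  304.3] 179 219 292 316 [0.527 0.072]
grip_end 0.24 [220.3 305.3] 188 233 287 321 [0.456 0.044]
chopping_board 0.81 [228.4 375.5] 203 262 342 415 [ 0.502 -0.23 ]
rose_jar 0.76 [187.6 224.3] 172 204 214 232 [0.514 0.422]
rose_jar 0.72 [206.6 305.6] 179 219 292 316 [0.521 0.065]
pepper_mill 0.75 [217.1 330.4] 199 230 323 337 [ 0.501 -0.046]
pepper_mill 0.64 [199.1 219.5] 195 220 214 224 [0.452 0.415]
pepper_mill 0.59 [201.3 243.4] 187 217 235 252 [0.471 0.316]
tumbler 0.82 [238.4 401. ] 222 249 390 410 [ 0.486 -0.334]
pesto_jar 0.69 [202.7 281.7] 194 215 272 285 [0.511 0.164]
tomato_tin 0.62 [276.  454.6] 262 287 442 466 [ 0.384 -0.553]
tomato_tin 0.2 [227.2 377.7] 202 262 341 416 [ 0.51  -0.237]
salt_
[... 1351 characters left out ...]
'qpos': array([ 1.00484671e+00,  2.45120983e-01,  1.55780495e+00,  4.44995901e-06,
        1.33869348e+00, -1.74100586e-01]), 'joint_vel': array([ 2.30416664e-04, -4.62288620e-04,  2.39437286e-04,  1.31395179e-03,
        1.20453215e-03, -7.06129909e-05]), 'joint_efforts': array([-1.11267343e-04, -4.29508996e+01, -3.26416755e+01, -1.39559152e-04,
        5.65493501e-04,  7.49736529e-06]), 'tool_pos': array([0.24823297, 0.60074392, 0.24527416]), 'eef_rot': array([-6.11583576e-01, -3.08147428e+00,  3.67234991e-05]), 'contact_force': array([ 0.71479603,  0.77161145, -0.43017724]), 'wrist_torque': array([ 0.020574  ,  0.00652048, -0.01692681]), 'gripper_force': 0.0, 'width': 0.08525987864327711}
```

```bash
python3 - <<'E'
import cv2,numpy as np
a=cv2.imread("pics/top0.png")[140:300,190:480]; b=cv2.imread("pics/side0.png")[140:340,250:420]
cv2.imwrite("pics/a.png",cv2.resize(a,(798,440),interpolation=3)); cv2.imwrite("pics/b.png",cv2.resize(b,(510,600),interpolation=3))
E
```

```text
(no output)
```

View pics/a.png

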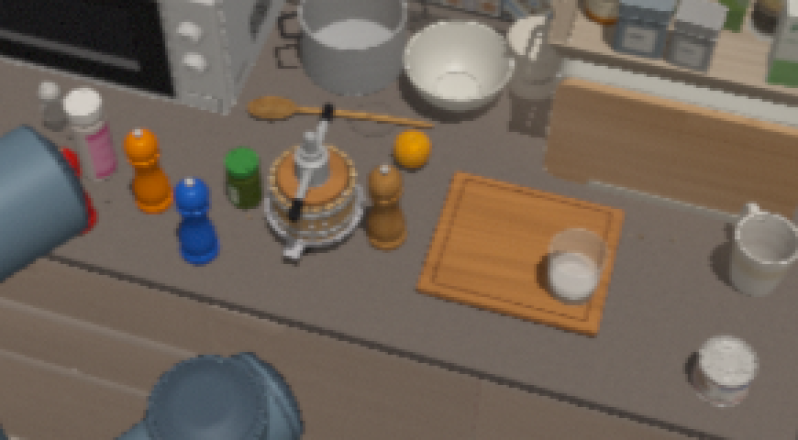

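View pics/b.png

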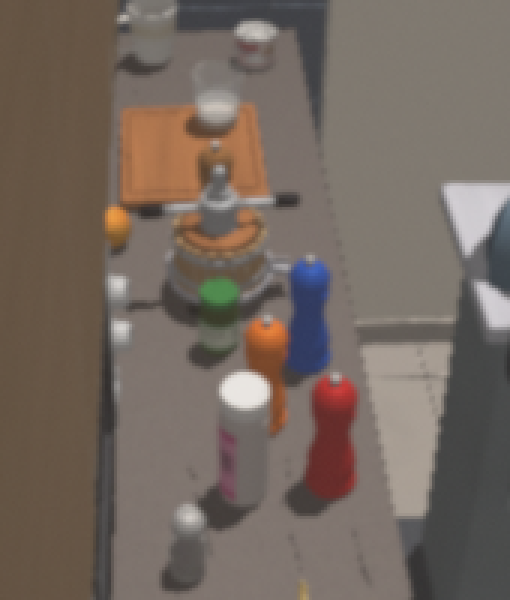

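```bash
python3 - <<'E'
from h import *
t=snapshot("top"); s=snapshot("side")
T=lambda x,y:(140+y/2.75,190+x/2.7517); S=lambda x,y:(140+y/3,250+x/3)
def tri(a,b):
    o1,d1=ray(t,a);o2,d2=ray(s,b); k=np.linalg.lstsq(np.c_[d1,-d2],o2-o1,rcond=None)[0]
    return (o1+k[0]*d1+o2+k[1]*d2)/2
P=lambda n,v:print(n,np.round(v,3))
P("mill tri",tri(T(385,168),S(214,145)));P("mill top",at(t,T(385,168),.163));P("mill head",at(t,T(385,184),.14));P("mill side",at(s,S(214,145),.163))
P("spin tri",tri(T(310,137),S(219,170)));P("spin t",at(t,T(310,137),.197));P("spin s",at(s,S(219,170),.197))
P("g1",at(t,T(328,107),.141));P("g2",at(t,T(295,212),.141));P("g1s",at(s,S(138,211),.141));P("g2s",at(s,S(299,200),.141))
for c in [(457,173),(624,210),(597,331),(418,290)]:P("board",at(t,T(*c),.018))
P("tumbler",at(t,T(573,290),.018));P("tumb top",at(t,T(580,245),.106))
P("orange",at(t,T(412,148),.026));P("jar",at(t,T(83,104),.158));P("pesto",at(t,T(242,160),.09))
P("blue",at(t,T(191,182),.163));P("spout",at(t,T(292,252),.02))
P("tin",at(t,T(726,358),.058));P("tinb",at(s,S(256,62),.0));P("breadbox",at(t,T(545,178),.0));P("mw",at(t,T(222,110),0))
o=get_obs();print(o["tool_pos"],rot(o["eef_rot"]).round(3))
w=snapshot("wrist");print(w["origin"],rot(w["orientation"]).round(3),w["vfov"])
E
```

```text
mill tri [ 0.498 -0.045  0.158]
mill top [ 0.494 -0.046  0.163]
mill head [ 0.484 -0.049  0.14 ]
mill side [ 0.499 -0.038  0.163]
spin tri [0.495 0.061 0.191]
spin t [0.489 0.06  0.197]
spin s [0.497 0.068 0.197]
g1 [0.592 0.07  0.141]
g2 [0.401 0.053 0.141]
g1s [0.601 0.075 0.141]
g2s [0.393 0.061 0.141]
board [ 0.624 -0.12   0.018]
board [ 0.631 -0.372  0.018]
board [ 0.417 -0.376  0.018]
board [ 0.407 -0.122  0.018]
tumbler [ 0.472 -0.33   0.018]
tumb top [ 0.488 -0.326  0.106]
orange [ 0.644 -0.043  0.026]
jar [0.479 0.403 0.158]
pesto [0.5   0.173 0.09 ]
blue [0.392 0.199 0.163]
spout [0.413 0.069 0.02 ]
tin [ 0.402 -0.546  0.058]
tinb [ 0.404 -0.536  0.   ]
breadbox [ 0.668 -0.247  0.   ]
mw [0.648 0.272 0.   ]
[0.24821551 0.60076502 0.24531193] [[-0.924  0.382  0.   ]
 [ 0.382  0.924  0.   ]
 [-0.     0.    -1.   ]]
[0.17343089 0.63240138 0.37419759] [[ 0.382  0.876  0.293]
 [ 0.924 -0.362 -0.122]
 [-0.001  0.318 -0.948]] 61.000153528391536
```

>>> carry_out(
  steps=[
    [1,-20,-21,-3.5,0,0,0],
    [1,-20,-21,-3.5,0,0,0],
    [1,-20,-21,-3.5,0,0,0],
    [1,-20,-21,-3.5,0,0,0],
    [1,-20,-21,-3.5,0,0,0],
  ],
)

```text
time_s: 2.17
tool_pos: [0.3535, 0.3283, 0.2809]
eef_rot: [0.613, 3.08, 0.001]
contact_force: [0.4, 0.0, -0.2]
width: 0.0854
gripper_force: 0.0
```

>>> carry_out(
  steps=[
    [1,-20,-21,0,0,0,0],
    [1,-20,-21,0,0,0,0],
    [1,-20,-21,0,0,0,0],
    [1,-20,-21,0,0,0,0],
    [1,-20,-21,0,0,0,0],
  ],
)

```text
time_s: 2.8
tool_pos: [0.4581, 0.0573, 0.2807]
eef_rot: [0.615, 3.08, -0.0]
contact_force: [0.4, 0.3, -0.1]
width: 0.0857
gripper_force: 0.0
```

>>> carry_out(
  steps=[
    [1,-7.5,-8,0,0,0,0.9],
    [1,-7.5,-8,0,0,0,0.9],
    [1,-7.5,-8,0,0,0,0.9],
    [1,-7.5,-8,0,0,0,0.9],
    [1,-7.5,-8,0,0,0,0.9],
  ],
)

```text
time_s: 3.42
tool_pos: [0.4963, -0.043, 0.2803]
eef_rot: [1.898, 2.503, 0.0]
contact_force: [0.1, 0.0, -0.4]
width: 0.0854
gripper_force: 0.0
```

>>> carry_out(
  steps=[
    [1,0,0,0,0,0,0.28],
    [1,0,0,0,0,0,0.28],
    [1,0,0,0,0,0,0.28],
  ],
)

```text
time_s: 3.8
tool_pos: [0.4963, -0.0427, 0.2804]
eef_rot: [2.221, 2.221, 0.0]
contact_force: [0.1, -0.1, 0.4]
width: 0.0854
gripper_force: 0.0
```

```bash
python3 - <<'E'
from h import *
o=get_obs();print(o["tool_pos"],rot(o["eef_rot"]).round(3),o["qpos"].round(2))
w=snapshot("wrist");save(w,"w1");pickle.dump(w,open("w1.pkl","wb"));print(px(w,[.496,-.043,.165]),px(w,[.495,.062,.197]))
for n in ["pepper_mill","hub_top"]:
  for d in outline_of(n,"wrist"):
    ys,xs=np.nonzero(d["pixels"]);print(n,d["confidence"],d["position"],ys.min(),ys.max(),xs.min(),xs.max())
E
```

```text
[ 0.49627784 -0.04272608  0.28038418] [[-0.  1.  0.]
 [ 1.  0. -0.]
 [-0.  0. -1.]] [-0.31 -0.15  1.9  -0.    1.39 -0.31]
(np.float64(196.57250138540266), np.float64(312.6154570807794)) (np.float64(40.371411164366776), np.float64(310.45655835407723))
pepper_mill 0.51 [280.9, 338.1] 209 375 247 423
hub_top 0.64 [59.0, 319.8] 0 113 168 458
```

View pics/w1.png

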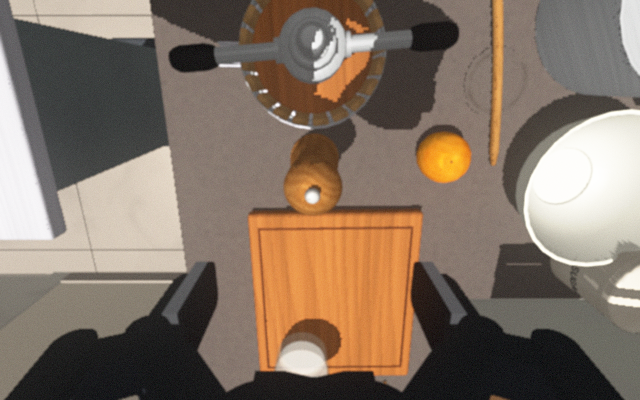

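>>> carry_out(
  steps=[
    [1,0,0,6,0,0,0],
    [1,0,0,11,0,0,0],
    [1,0,0,14.8,0,0,0],
    [1,0,0,14.8,0,0,0],
    [0,0,0,14.8,0,0,0],
  ],
)

```text
time_s: 4.58
tool_pos: [0.4975, -0.0431, 0.1341]
eef_rot: [2.22, 2.219, 0.002]
contact_force: [0.2, -0.3, 0.2]
width: 0.0699
gripper_force: 0.0
```

>>> carry_out(
  steps=[
    [0,0,0,0,0,0,0],
    [0,0,0,0,0,0,0],
    [0,0,0,0,0,0,0],
    [0,0,0,0,0,0,0],
  ],
)

```text
time_s: 5.08
tool_pos: [0.4977, -0.0432, 0.1351]
eef_rot: [2.22, 2.218, 0.002]
contact_force: [-2.2, -0.7, 7.7]
width: 0.0457
gripper_force: 60.5
```

>>> carry_out(
  steps=[
    [0,0,0,-1.5,0,0,0],
    [0,0,0,-3,0,0,0],
    [0,-1,-3,-3,0,0,0],
    [0,-2,-6,-3,0,0,0],
    [0,-3,-9,-3,0,0,0],
  ],
)

```text
time_s: 5.7
tool_pos: [0.4057, -0.0729, 0.1633]
eef_rot: [2.221, 2.22, 0.001]
contact_force: [1.5, -0.4, -1.0]
width: 0.0452
gripper_force: 62.2
```

>>> carry_out(
  steps=[
    [0,-0.2,-1.5,0,0,0,0],
    [0,-0.2,-1.7,0,0,0,0],
    [0,-0.2,-1.7,1.2,0,0,0],
    [0,-0.2,-1.7,2.3,0,0,0],
    [0,-0.2,-1.7,2.8,0,0,0],
  ],
)

```text
time_s: 6.32
tool_pos: [0.3896, -0.075, 0.135]
eef_rot: [-2.22, -2.221, 0.003]
contact_force: [-9.6, 0.7, 29.9]
width: 0.0455
gripper_force: 65.8
```

```bash
python3 - <<'E'
from h import *
w=snapshot("wrist");save(w,"w2")
o=get_obs();print(o["tool_pos"],o["contact_force"],o["width"])
E
```

```text
[ 0.38963672 -0.07514194  0.13524411] [-5.93720641  0.11883463 10.14782842] 0.04528829571042845
```

View pics/w2.png

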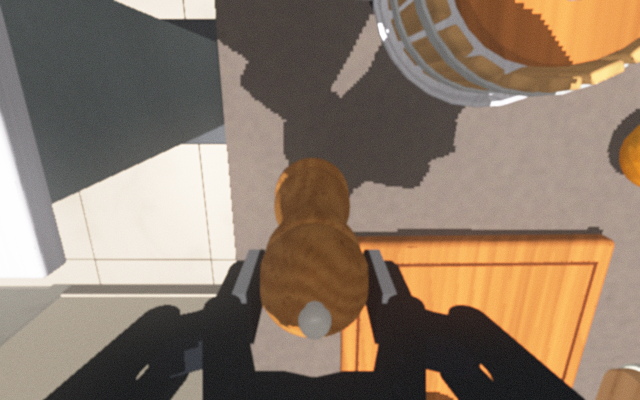

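>>> carry_out(
  steps=[
    [1,0,0,0,0,0,0],
    [1,0,0,0,0,0,0],
    [1,0,0,0,0,0,0],
    [1,0,0,-2,0,0,0],
    [1,0,0,-6,0,0,0],
  ],
)

```text
time_s: 7.0
tool_pos: [0.388, -0.074, 0.1933]
eef_rot: [-2.219, -2.217, 0.002]
contact_force: [0.4, -0.1, -0.4]
width: 0.0857
gripper_force: 0.0
```

>>> carry_out(
  steps=[
    [1,0,0,-5,0,0,0],
    [1,0,0,-9,0,0,0],
    [1,4,1,-9,0,0,0.18],
    [1,9,1,-9,0,0,0.36],
    [1,13.9,1,-9,0,0,0.54],
  ],
)

```text
time_s: 7.62
tool_pos: [0.3999, 0.0564, 0.2844]
eef_rot: [2.701, 1.603, 0.001]
contact_force: [0.5, 0.4, -0.1]
width: 0.0854
gripper_force: 0.0
```

>>> carry_out(
  steps=[
    [1,0,0,0,0,0,0.9],
    [1,0,0,0,0,0,0.9],
    [1,0,0,0,0,0,0.9],
    [1,0,0,0,0,0,0.9],
    [1,0,0,0,0,0,0.945],
  ],
)

```text
time_s: 8.25
tool_pos: [0.3999, 0.0553, 0.2841]
eef_rot: [-3.134, -0.21, 0.0]
contact_force: [0.0, 0.3, 0.6]
width: 0.0853
gripper_force: 0.0
```

```bash
python3 - <<'E'
from h import *
o=get_obs();print(o["tool_pos"],rot(o["eef_rot"]).round(3),o["qpos"].round(2))
w=snapshot("wrist");save(w,"w3");pickle.dump(w,open("w3.pkl","wb"));print(px(w,[.497,.064,.197]),px(w,[.497,.064,.166]))
for n in ["spindle_top","hub_top","pepper_mill"]:
  for d in outline_of(n,"wrist"):
    ys,xs=np.nonzero(d["pixels"]);print(n,d["confidence"],d["position"],ys.min(),ys.max(),xs.min(),xs.max())
E
```

```text
[0.39989538 0.05527151 0.28408721] [[ 0.991  0.133 -0.   ]
 [ 0.133 -0.991  0.   ]
 [-0.    -0.    -1.   ]] [-0.15 -0.41  2.1   0.    1.45  1.29]
(np.float64(55.47157294497268), np.float64(321.41553532044594)) (np.float64(58.920619382503986), np.float64(320.40835190180815))
spindle_top 0.83 [70.8, 316.0] 0 157 246 391
hub_top 0.94 [77.0, 316.9] 0 197 260 377
pepper_mill 0.85 [157.7, 158.0] 120 196 104 213
pepper_mill 0.73 [77.5, 59.6] 43 110 0 128
pepper_mill 0.61 [200.9, 442.3] 154 243 395 488
pepper_mill 0.57 [133.2, 23.2] 107 155 0 51
pepper_mill 0.22 [75.7, 314.6] 0 196 260 378
```

View pics/w3.png

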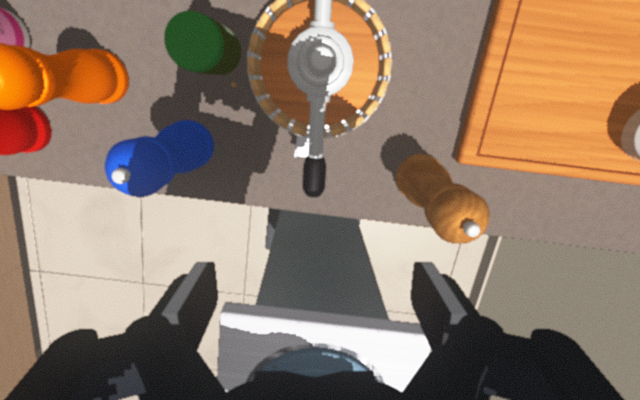

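>>> carry_out(
  steps=[
    [1,5,0.2,0,0,0,0],
    [1,9.7,0.4,0,0,0,0],
    [1,9.7,0.4,0,0,0,0],
    [1,9.7,0.4,5,0,0,0],
    [1,9.7,0.4,9,0,0,0],
  ],
)

```text
time_s: 9.07
tool_pos: [0.4958, 0.0648, 0.1931]
eef_rot: [3.134, 0.222, -0.0]
contact_force: [0.0, -0.2, -0.7]
width: 0.0852
gripper_force: 0.0
```

>>> carry_out(
  steps=[
    [1,0,0,3,0,0,0],
    [1,0,0,5.2,0,0,0],
    [1,0,0,5.2,0,0,0],
  ],
)

```text
time_s: 9.45
tool_pos: [0.4947, 0.0648, 0.1408]
eef_rot: [-3.133, -0.221, 0.006]
contact_force: [-0.0, -0.1, 0.8]
width: 0.0854
gripper_force: 0.0
```

>>> carry_out(
  steps=[
    [0,0,0,0,0,0,0],
    [0,0,0,0,0,0,0],
    [0,0,0,0,0,0,0],
    [0,0,0,0,0,0,0],
    [0,0,0,0,0,0,0],
  ],
)

```text
time_s: 10.07
tool_pos: [0.4979, 0.0646, 0.1441]
eef_rot: [3.133, 0.219, 0.005]
contact_force: [0.1, 2.0, 6.5]
width: 0.0475
gripper_force: 61.3
```

```bash
python3 - <<'E'
from h import *
o=get_obs();print(o["tool_pos"],rot(o["eef_rot"]).round(3),o["qpos"].round(2),o["contact_force"],o["wrist_torque"],o["width"])
E
```

```text
[0.49794103 0.0646494  0.14414932] [[ 0.99   0.139  0.003]
 [ 0.139 -0.99  -0.   ]
 [ 0.003  0.001 -1.   ]] [-0.1   0.02  2.01  0.    1.11  1.33] [0.14313798 2.02304689 6.48260466] [0.04646786 0.05091849 0.00248526] 0.04746429909552975
```

>>> carry_out(
  steps=[
    [0,0,0,-0.03,0,0,-0.18],
    [0,0,0,-0.07,0,0,-0.36],
    [0,0,0,-0.1,0,0,-0.54],
    [0,0,0,-0.14,0,0,-0.72],
    [0,0,0,-0.17,0,0,-0.9],
  ],
)

```text
time_s: 10.7
tool_pos: [0.4974, 0.0654, 0.1459]
eef_rot: [-2.722, -1.568, -0.004]
contact_force: [-3.1, 3.9, 7.9]
width: 0.047
gripper_force: 61.5
```

>>> carry_out(
  steps=[
    [0,0,0,-0.03,0,0,-0.18],
    [0,0,0,-0.07,0,0,-0.36],
    [0,0,0,-0.1,0,0,-0.54],
    [0,0,0,-0.14,0,0,-0.72],
    [0,0,0,-0.17,0,0,-0.9],
  ],
)

```text
time_s: 11.32
tool_pos: [0.4956, 0.066, 0.1474]
eef_rot: [-1.766, -2.593, -0.0]
contact_force: [-10.9, 4.2, 16.2]
width: 0.047
gripper_force: 62.2
```

```bash
python3 - <<'E'
from h import *
o=get_obs();print(o["tool_pos"],o["qpos"].round(2),o["contact_force"],o["wrist_torque"],o["width"])
w=snapshot("wrist");save(w,"w4")
E
```

```text
[0.49563075 0.06597779 0.14736213] [-0.1   0.01  2.01  0.    1.13 -0.47] [-10.94934441   4.21885807  16.19862928] [ 0.91151781  1.85349717 -0.19668175] 0.046965023737840686
```

View pics/w4.png

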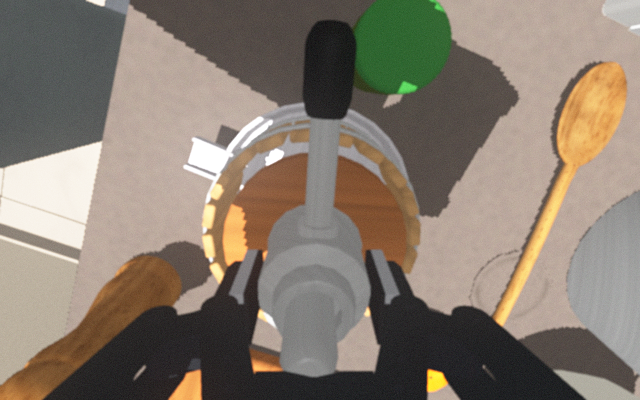

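>>> carry_out(
  steps=[
    [0,0.05,-0.15,-0.15,0,0,-0.18],
    [0,0.05,-0.15,-0.2,0,0,-0.36],
    [0,0.05,-0.15,-0.24,0,0,-0.54],
    [0,0.05,-0.15,-0.28,0,0,-0.72],
    [0,0.05,-0.15,-0.32,0,0,-0.9],
  ],
)

```text
time_s: 12.0
tool_pos: [0.4934, 0.0654, 0.1494]
eef_rot: [-0.462, -3.102, -0.001]
contact_force: [-10.3, 1.1, 9.6]
width: 0.0471
gripper_force: 61.7
```

>>> carry_out(
  steps=[
    [0,0,0,-0.03,0,0,-0.18],
    [0,0,0,-0.07,0,0,-0.36],
    [0,0,0,-0.1,0,0,-0.54],
    [0,0,0,-0.14,0,0,-0.72],
    [0,0,0,-0.17,0,0,-0.9],
  ],
)

```text
time_s: 12.62
tool_pos: [0.4931, 0.0635, 0.1511]
eef_rot: [0.934, -2.992, 0.002]
contact_force: [-12.0, -6.1, 9.1]
width: 0.0473
gripper_force: 61.7
```

```bash
python3 - <<'E'
from h import *
o=get_obs();print(o["tool_pos"],rot(o["eef_rot"]).round(3),o["qpos"].round(2),o["contact_force"],o["wrist_torque"],o["width"])
E
```

```text
[0.49311356 0.06351753 0.15112885] [[-0.822 -0.569 -0.006]
 [-0.569  0.823 -0.003]
 [ 0.007  0.001 -1.   ]] [-0.1  -0.    2.01 -0.    1.14 -2.27] [-11.97297533  -6.14631274   9.08806963] [-1.10212478  1.74991109 -0.07287313] 0.04727777644244268
```

>>> carry_out(
  steps=[
    [1,0,0,0,0,0,0],
    [1,0,0,0,0,0,0],
    [1,0,0,-0.5,0,0,0],
    [1,0,0,-3.3,0,0,0],
    [1,0,0,-3.3,0,0,0.18],
  ],
)

```text
time_s: 13.25
tool_pos: [0.4967, 0.0646, 0.1864]
eef_rot: [-0.643, 3.07, -0.002]
contact_force: [0.1, 0.8, 0.2]
width: 0.0854
gripper_force: 0.0
```

>>> carry_out(
  steps=[
    [1,0,0,0,0,0,0.18],
    [1,0,0,0,0,0,0.36],
    [1,0,0,0,0,0,0.54],
    [1,0,0,0,0,0,0.72],
    [1,0,0,0,0,0,0.9],
  ],
)

```text
time_s: 13.88
tool_pos: [0.4952, 0.0648, 0.184]
eef_rot: [0.759, 3.048, 0.0]
contact_force: [-0.2, -0.5, -0.1]
width: 0.0852
gripper_force: 0.0
```

>>> carry_out(
  steps=[
    [1,0,0,0,0,0,0.18],
    [1,0,0,0,0,0,0.36],
    [1,0,0,0,0,0,0.54],
    [1,0,0,0,0,0,0.72],
    [1,0,0,0,0,0,0.9],
  ],
)

```text
time_s: 14.5
tool_pos: [0.4952, 0.0647, 0.184]
eef_rot: [2.009, 2.414, 0.001]
contact_force: [0.0, 0.1, 0.1]
width: 0.0854
gripper_force: 0.0
```

>>> carry_out(
  steps=[
    [1,0,0,0,0,0,0.18],
    [1,0,0,0,0,0,0.36],
    [1,0,0,0,0,0,0.54],
    [1,0,0,0,0,0,0.72],
    [1,0,0,0,0,0,0.9],
  ],
)

```text
time_s: 15.12
tool_pos: [0.4952, 0.0647, 0.184]
eef_rot: [2.86, 1.3, 0.001]
contact_force: [-0.8, 0.2, 0.3]
width: 0.0855
gripper_force: 0.0
```

>>> carry_out(
  steps=[
    [1,0,0,0,0,0,0.18],
    [1,0,0,0,0,0,0.26],
    [1,0,0,0,0,0,0.26],
  ],
)

```text
time_s: 15.5
tool_pos: [0.4952, 0.0647, 0.1839]
eef_rot: [3.001, 0.929, 0.001]
contact_force: [-0.4, 0.0, -0.4]
width: 0.0854
gripper_force: 0.0
```

```bash
python3 - <<'E'
from h import *
o=get_obs();print(o["tool_pos"],rot(o["eef_rot"]).round(3),o["qpos"].round(2),o["contact_force"],o["wrist_torque"],o["width"])
w=snapshot("wrist");save(w,"w5");print(px(w,[.4965,.064,.197]),px(w,[.4925,.064,.197]))
E
```

```text
[0.49516255 0.06473331 0.18388764] [[ 0.825  0.565  0.   ]
 [ 0.565 -0.825  0.   ]
 [ 0.     0.    -1.   ]] [-0.1  -0.05  1.99  0.    1.2   0.87] [-0.37849473  0.01606022 -0.44693372] [-0.03147051  0.05972016 -0.00415692] 0.08538769973021967
(np.float64(297.88014315822676), np.float64(317.10498074356366)) (np.float64(304.87092366380733), np.float64(311.4740753501169))
```

View pics/w5.png

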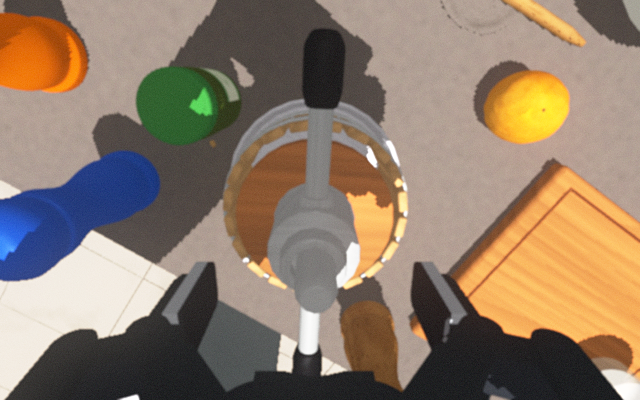

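>>> carry_out(
  steps=[
    [1,0,0,2,0,0,0],
    [1,0,0,3.8,0,0,0],
    [1,0,0,3.8,0,0,0],
    [0,0,0,3.8,0,0,0],
    [0,0,0,3.8,0,0,0],
  ],
)

```text
time_s: 16.18
tool_pos: [0.4956, 0.0646, 0.1464]
eef_rot: [3.001, 0.928, 0.002]
contact_force: [-0.3, -0.7, 0.0]
width: 0.0516
gripper_force: 0.0
```

>>> carry_out(
  steps=[
    [0,0,0,0,0,0,0],
    [0,0,0,0,0,0,0],
    [0,0,0,-0.05,0,0,0],
    [0,0,0,-0.09,0,0,-0.18],
    [0,0,0,-0.13,0,0,-0.36],
  ],
)

```text
time_s: 16.8
tool_pos: [0.4952, 0.0648, 0.1475]
eef_rot: [2.783, 1.458, 0.001]
contact_force: [-0.5, -0.0, 4.6]
width: 0.0475
gripper_force: 61.4
```

>>> carry_out(
  steps=[
    [0,0,0,-0.04,0,0,-0.18],
    [0,0,0,-0.07,0,0,-0.36],
    [0,0,0,-0.11,0,0,-0.54],
    [0,0,0,-0.15,0,0,-0.72],
    [0,0,0,-0.18,0,0,-0.9],
  ],
)

```text
time_s: 17.42
tool_pos: [0.4951, 0.0647, 0.1492]
eef_rot: [1.871, 2.523, 0.0]
contact_force: [-1.7, -0.6, 5.4]
width: 0.0475
gripper_force: 61.5
```

>>> carry_out(
  steps=[
    [0,0,0,-0.04,0,0,-0.18],
    [0,0,0,-0.07,0,0,-0.36],
    [0,0,0,-0.11,0,0,-0.54],
    [0,0,0,-0.15,0,0,-0.72],
    [0,0,0,-0.18,0,0,-0.9],
  ],
)

```text
time_s: 18.05
tool_pos: [0.4949, 0.0646, 0.1509]
eef_rot: [-0.587, -3.086, 0.0]
contact_force: [-2.0, -1.5, 6.6]
width: 0.0474
gripper_force: 61.5
```

>>> carry_out(
  steps=[
    [0,0,0,-0.04,0,0,-0.18],
    [0,0,0,-0.07,0,0,-0.36],
    [0,0,0,-0.11,0,0,-0.54],
    [0,0,0,-0.15,0,0,-0.72],
    [0,0,0,-0.18,0,0,-0.9],
  ],
)

```text
time_s: 18.68
tool_pos: [0.4946, 0.0643, 0.1527]
eef_rot: [0.813, -3.033, 0.001]
contact_force: [-3.4, -2.8, 5.1]
width: 0.0477
gripper_force: 61.5
```

>>> carry_out(
  steps=[
    [1,0,0,0,0,0,0],
    [1,0,0,0,0,0,0],
    [1,0,0,-0.5,0,0,0],
    [1,0,0,-3.3,0,0,0],
    [1,0,0,-3.3,0,0,0.18],
  ],
)

```text
time_s: 19.3
tool_pos: [0.4966, 0.0646, 0.188]
eef_rot: [-0.519, 3.094, -0.002]
contact_force: [-0.2, -0.5, -0.4]
width: 0.0855
gripper_force: 0.0
```

>>> carry_out(
  steps=[
    [1,0,0,0,0,0,0.18],
    [1,0,0,0,0,0,0.36],
    [1,0,0,0,0,0,0.54],
    [1,0,0,0,0,0,0.72],
    [1,0,0,0,0,0,0.9],
  ],
)

```text
time_s: 19.92
tool_pos: [0.4951, 0.0647, 0.1855]
eef_rot: [0.882, 3.015, 0.0]
contact_force: [-0.4, 0.2, -0.7]
width: 0.0852
gripper_force: 0.0
```

>>> carry_out(
  steps=[
    [1,0,0,0,0,0,0.18],
    [1,0,0,0,0,0,0.36],
    [1,0,0,0,0,0,0.54],
    [1,0,0,0,0,0,0.72],
    [1,0,0,0,0,0,0.9],
  ],
)

```text
time_s: 20.55
tool_pos: [0.4951, 0.0648, 0.1855]
eef_rot: [2.105, 2.332, 0.0]
contact_force: [0.5, 0.5, -0.3]
width: 0.0853
gripper_force: 0.0
```

>>> carry_out(
  steps=[
    [1,0,0,0,0,0,0.18],
    [1,0,0,0,0,0,0.36],
    [1,0,0,0,0,0,0.54],
    [1,0,0,0,0,0,0.72],
    [1,0,0,0,0,0,0.9],
  ],
)

```text
time_s: 21.18
tool_pos: [0.4951, 0.0647, 0.1855]
eef_rot: [-2.91, -1.184, -0.001]
contact_force: [0.0, 0.2, -0.0]
width: 0.0856
gripper_force: 0.0
```

>>> carry_out(
  steps=[
    [1,0,0,0,0,0,0.18],
    [1,0,0,0,0,0,0.26],
    [1,0,0,1.5,0,0,0.26],
    [1,0,0,3.3,0,0,0.26],
    [1,0,0,3.3,0,0,0.26],
  ],
)

```text
time_s: 21.8
tool_pos: [0.4932, 0.0648, 0.1495]
eef_rot: [-3.034, -0.807, 0.008]
contact_force: [-0.6, -0.6, -0.1]
width: 0.0854
gripper_force: 0.0
```

>>> carry_out(
  steps=[
    [0,0,0,0,0,0,0],
    [0,0,0,0,0,0,0],
    [0,0,0,0,0,0,0],
    [0,0,0,0,0,0,0],
  ],
)

```text
time_s: 22.3
tool_pos: [0.4959, 0.0646, 0.1534]
eef_rot: [3.035, 0.807, 0.004]
contact_force: [0.4, -0.4, 4.3]
width: 0.0475
gripper_force: 61.4
```

>>> carry_out(
  steps=[
    [0,0,0,-0.04,0,0,-0.18],
    [0,0,0,-0.07,0,0,-0.36],
    [0,0,0,-0.11,0,0,-0.54],
    [0,0,0,-0.15,0,0,-0.72],
    [0,0,0,-0.18,0,0,-0.9],
  ],
)

```text
time_s: 22.92
tool_pos: [0.4954, 0.0649, 0.1551]
eef_rot: [2.377, 2.054, 0.002]
contact_force: [-1.4, 1.8, 6.2]
width: 0.0472
gripper_force: 61.7
```

>>> carry_out(
  steps=[
    [0,0,0,-0.04,0,0,-0.18],
    [0,0,0,-0.07,0,0,-0.36],
    [0,0,0,-0.11,0,0,-0.54],
    [0,0,0,-0.15,0,0,-0.72],
    [0,0,0,-0.18,0,0,-0.9],
  ],
)

```text
time_s: 23.55
tool_pos: [0.4953, 0.0647, 0.1568]
eef_rot: [1.246, 2.883, 0.0]
contact_force: [-2.3, -1.3, 5.5]
width: 0.0477
gripper_force: 61.7
```

```bash
python3 - <<'E'
from h import *
o=get_obs();print(o["tool_pos"],rot(o["eef_rot"]).round(3),o["qpos"].round(2),o["contact_force"],o["wrist_torque"],o["width"])
E
```

```text
[0.49526244 0.06466932 0.1568357 ] [[-0.685  0.728  0.001]
 [ 0.728  0.685 -0.   ]
 [-0.     0.    -1.   ]] [-0.1  -0.01  2.01 -0.    1.14 -0.85] [-2.3255842  -1.33771695  5.48187535] [-0.16998705  0.2688454  -0.10801639] 0.04772602442886437
```

>>> carry_out(
  steps=[
    [0,0,0,-0.04,0,0,-0.18],
    [0,0,0,-0.07,0,0,-0.36],
    [0,0,0,-0.11,0,0,-0.54],
    [0,0,0,-0.15,0,0,-0.72],
    [0,0,0,-0.18,0,0,-0.9],
  ],
)

```text
time_s: 24.18
tool_pos: [0.4952, 0.0642, 0.1586]
eef_rot: [-0.132, 3.139, -0.002]
contact_force: [-2.4, -2.2, 5.8]
width: 0.047
gripper_force: 61.7
```

>>> carry_out(
  steps=[
    [0,0,0,-0.04,0,0,-0.18],
    [0,0,0,-0.07,0,0,-0.36],
    [0,0,0,-0.11,0,0,-0.54],
    [0,0,0,-0.15,0,0,-0.72],
    [0,0,0,-0.17,0,0,-0.85],
  ],
)

```text
time_s: 24.8
tool_pos: [0.4955, 0.0641, 0.1602]
eef_rot: [-1.412, 2.806, -0.003]
contact_force: [-0.8, -1.5, 4.4]
width: 0.0476
gripper_force: 61.5
```

>>> carry_out(
  steps=[
    [1,0,0,0,0,0,0],
    [1,0,0,0,0,0,0],
    [1,0,0,-0.5,0,0,0],
    [1,0,0,-3.3,0,0,0],
    [1,0,0,-3.3,0,0,0.18],
  ],
)

```text
time_s: 25.42
tool_pos: [0.4965, 0.0646, 0.1951]
eef_rot: [-1.138, 2.924, -0.003]
contact_force: [0.2, 0.0, -0.6]
width: 0.0855
gripper_force: 0.0
```

>>> carry_out(
  steps=[
    [1,0,0,0,0,0,0.18],
    [1,0,0,0,0,0,0.36],
    [1,0,0,0,0,0,0.54],
    [1,0,0,0,0,0,0.72],
    [1,0,0,0,0,0,0.9],
  ],
)

```text
time_s: 26.05
tool_pos: [0.495, 0.0647, 0.1926]
eef_rot: [0.249, 3.132, 0.0]
contact_force: [-0.2, -0.5, 0.9]
width: 0.0858
gripper_force: 0.0
```

>>> carry_out(
  steps=[
    [1,0,0,0,0,0,0.18],
    [1,0,0,0,0,0,0.36],
    [1,0,0,0,0,0,0.54],
    [1,0,0,0,0,0,0.72],
    [1,0,0,0,0,0,0.9],
  ],
)

```text
time_s: 26.68
tool_pos: [0.495, 0.0647, 0.1926]
eef_rot: [1.586, 2.712, 0.0]
contact_force: [-0.1, -0.8, 0.1]
width: 0.0858
gripper_force: 0.0
```

>>> carry_out(
  steps=[
    [1,0,0,0,0,0,0.18],
    [1,0,0,0,0,0,0.36],
    [1,0,0,0,0,0,0.54],
    [1,0,0,0,0,0,0.72],
    [1,0,0,0,0,0,0.9],
  ],
)

```text
time_s: 27.3
tool_pos: [0.495, 0.0647, 0.1926]
eef_rot: [2.608, 1.752, 0.0]
contact_force: [0.2, -0.3, 0.2]
width: 0.0857
gripper_force: 0.0
```

>>> carry_out(
  steps=[
    [1,0,0,0,0,0,0.18],
    [1,0,0,0,0,0,0.26],
    [1,0,0,1.5,0,0,0.26],
    [1,0,0,3.3,0,0,0.26],
    [1,0,0,3.3,0,0,0.26],
  ],
)

```text
time_s: 27.92
tool_pos: [0.4932, 0.0648, 0.1567]
eef_rot: [-2.805, -1.408, 0.007]
contact_force: [-0.3, -0.2, 0.7]
width: 0.0855
gripper_force: 0.0
```

>>> carry_out(
  steps=[
    [0,0,0,0,0,0,0],
    [0,0,0,0,0,0,0],
    [0,0,0,0,0,0,0],
    [0,0,0,0,0,0,0],
  ],
)

```text
time_s: 28.42
tool_pos: [0.4958, 0.0645, 0.1605]
eef_rot: [2.807, 1.408, 0.003]
contact_force: [-0.1, -0.1, 4.6]
width: 0.047
gripper_force: 61.4
```

```bash
python3 - <<'E'
from h import *
o=get_obs();print(o["tool_pos"],rot(o["eef_rot"]).round(3),o["qpos"].round(2),o["contact_force"],o["wrist_torque"],o["width"])
E
```

```text
[0.49584793 0.06450742 0.16047239] [[ 0.598  0.801  0.002]
 [ 0.801 -0.598 -0.   ]
 [ 0.001  0.002 -1.   ]] [-0.1  -0.01  2.   -0.    1.15  0.54] [-0.11267503 -0.07623843  4.59880805] [-0.02734829 -0.02622084  0.02423644] 0.047005982271676794
```

>>> carry_out(
  steps=[
    [0,0,0,-0.04,0,0,-0.18],
    [0,0,0,-0.07,0,0,-0.36],
    [0,0,0,-0.11,0,0,-0.54],
    [0,0,0,-0.15,0,0,-0.72],
    [0,0,0,-0.18,0,0,-0.9],
  ],
)

```text
time_s: 29.05
tool_pos: [0.4954, 0.0647, 0.1622]
eef_rot: [1.909, 2.495, 0.001]
contact_force: [-2.7, 0.7, 6.0]
width: 0.0476
gripper_force: 61.6
```

>>> carry_out(
  steps=[
    [0,0,0,-0.04,0,0,-0.18],
    [0,0,0,-0.07,0,0,-0.36],
    [0,0,0,-0.11,0,0,-0.54],
    [0,0,0,-0.15,0,0,-0.72],
    [0,0,0,-0.18,0,0,-0.9],
  ],
)

```text
time_s: 29.68
tool_pos: [0.4954, 0.0645, 0.1638]
eef_rot: [0.633, 3.076, -0.0]
contact_force: [-1.0, -0.2, 4.2]
width: 0.0473
gripper_force: 61.5
```

>>> carry_out(
  steps=[
    [0,0,0,-0.04,0,0,-0.18],
    [0,0,0,-0.07,0,0,-0.36],
    [0,0,0,-0.11,0,0,-0.54],
    [0,0,0,-0.15,0,0,-0.72],
    [0,0,0,-0.18,0,0,-0.9],
  ],
)

```text
time_s: 30.3
tool_pos: [0.4953, 0.0645, 0.1656]
eef_rot: [-0.768, 3.046, -0.001]
contact_force: [-1.3, 0.6, 4.7]
width: 0.0474
gripper_force: 61.5
```

>>> carry_out(
  steps=[
    [0,0,0,-0.04,0,0,-0.18],
    [0,0,0,-0.07,0,0,-0.36],
    [0,0,0,-0.08,0,0,-0.42],
  ],
)

```text
time_s: 30.68
tool_pos: [0.4955, 0.0644, 0.1664]
eef_rot: [-1.381, 2.821, -0.002]
contact_force: [-1.2, -2.2, 4.0]
width: 0.0476
gripper_force: 61.4
```

>>> carry_out(
  steps=[
    [1,0,0,0,0,0,0],
    [1,0,0,0,0,0,0],
    [1,0,0,-0.5,0,0,0],
    [1,0,0,-3.3,0,0,0],
    [1,0,0,-3.3,0,0,0.18],
  ],
)

```text
time_s: 31.3
tool_pos: [0.4965, 0.0646, 0.2013]
eef_rot: [-1.109, 2.935, -0.003]
contact_force: [0.1, -0.1, -0.8]
width: 0.0854
gripper_force: 0.0
```

>>> carry_out(
  steps=[
    [1,0,0,0,0,0,0.18],
    [1,0,0,0,0,0,0.36],
    [1,0,0,0,0,0,0.54],
    [1,0,0,0,0,0,0.72],
    [1,0,0,0,0,0,0.9],
  ],
)

```text
time_s: 31.92
tool_pos: [0.495, 0.0647, 0.1988]
eef_rot: [0.28, 3.129, 0.0]
contact_force: [0.7, 0.1, -0.7]
width: 0.0856
gripper_force: 0.0
```

>>> carry_out(
  steps=[
    [1,0,0,0,0,0,0.18],
    [1,0,0,0,0,0,0.36],
    [1,0,0,0,0,0,0.54],
    [1,0,0,0,0,0,0.72],
    [1,0,0,0,0,0,0.9],
  ],
)

```text
time_s: 32.55
tool_pos: [0.495, 0.0647, 0.1988]
eef_rot: [1.613, 2.696, 0.0]
contact_force: [-0.6, -0.1, 0.2]
width: 0.0856
gripper_force: 0.0
```

>>> carry_out(
  steps=[
    [1,0,0,0,0,0,0.18],
    [1,0,0,0,0,0,0.36],
    [1,0,0,0,0,0,0.54],
    [1,0,0,0,0,0,0.72],
    [1,0,0,0,0,0,0.9],
  ],
)

```text
time_s: 33.17
tool_pos: [0.4951, 0.0647, 0.1989]
eef_rot: [2.625, 1.726, 0.0]
contact_force: [-1.5, 0.4, -0.8]
width: 0.0852
gripper_force: 0.0
```

>>> carry_out(
  steps=[
    [1,0,0,0,0,0,0.18],
    [1,0,0,0,0,0,0.26],
    [1,0,0,1.5,0,0,0.26],
    [1,0,0,3.4,0,0,0.26],
    [1,0,0,3.4,0,0,0.26],
  ],
)

```text
time_s: 33.8
tool_pos: [0.4934, 0.0648, 0.1622]
eef_rot: [-2.819, -1.38, 0.006]
contact_force: [-0.3, -0.2, -0.2]
width: 0.0857
gripper_force: 0.0
```

>>> carry_out(
  steps=[
    [0,0,0,0,0,0,0],
    [0,0,0,0,0,0,0],
    [0,0,0,0,0,0,0],
    [0,0,0,0,0,0,0],
  ],
)

```text
time_s: 34.3
tool_pos: [0.496, 0.0645, 0.1658]
eef_rot: [2.821, 1.379, 0.003]
contact_force: [0.7, -0.8, 3.8]
width: 0.0476
gripper_force: 61.5
```

```bash
python3 - <<'E'
from h import *
o=get_obs();print(o["tool_pos"],rot(o["eef_rot"]).round(3),o["qpos"].round(2),o["contact_force"],o["wrist_torque"],o["width"])
w=snapshot("wrist");save(w,"w6")
E
```

```text
[0.49598626 0.0644505  0.16578097] [[ 0.614  0.789  0.003]
 [ 0.789 -0.614 -0.001]
 [ 0.001  0.002 -1.   ]] [-0.1  -0.02  2.   -0.    1.16  0.56] [ 0.6724545  -0.75707448  3.78831723] [-0.13970247 -0.1408866  -0.02525469] 0.04758244607563022
```

View pics/w6.png

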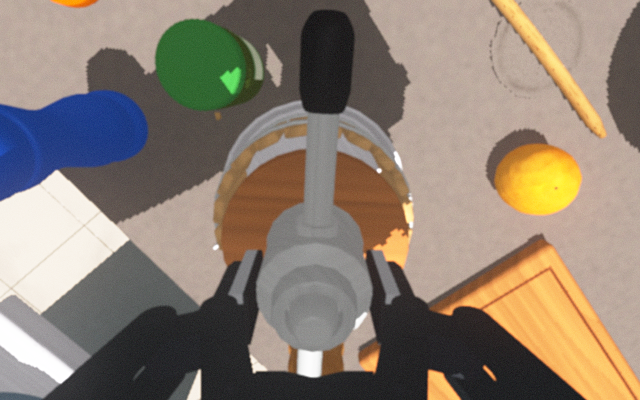

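>>> carry_out(
  steps=[
    [0,0,0,-0.04,0,0,-0.18],
    [0,0,0,-0.07,0,0,-0.36],
    [0,0,0,-0.11,0,0,-0.54],
    [0,0,0,-0.15,0,0,-0.72],
    [0,0,0,-0.18,0,0,-0.9],
  ],
)

```text
time_s: 34.98
tool_pos: [0.4953, 0.0649, 0.1674]
eef_rot: [-1.934, -2.476, -0.001]
contact_force: [-2.0, 1.3, 7.5]
width: 0.0474
gripper_force: 61.9
```

>>> carry_out(
  steps=[
    [0,0,0,-0.04,0,0,-0.18],
    [0,0,0,-0.07,0,0,-0.36],
    [0,0,0,-0.12,0,0,-0.5],
    [0,0,0,-0.3,0,0,-0.5],
    [0,0,0,-0.4,0,0,-0.5],
  ],
)

```text
time_s: 35.6
tool_pos: [0.4939, 0.0648, 0.1691]
eef_rot: [-1.271, -2.87, 0.001]
contact_force: [0.1, 0.4, -5.2]
width: 0.0475
gripper_force: 62.2
```

>>> carry_out(
  steps=[
    [0,0,0,-0.1,0,0,0],
    [0,0,0,-0.2,0,0,0],
    [0,0,0,-0.3,0,0,0],
  ],
)

```text
time_s: 35.98
tool_pos: [0.4946, 0.0647, 0.173]
eef_rot: [-1.269, -2.873, 0.0]
contact_force: [0.1, -0.4, -4.8]
width: 0.047
gripper_force: 62.3
```

>>> carry_out(
  steps=[
    [0,0,0,-2,0,0,0],
    [0,0,0,-4.5,0,0,0],
    [0,0,0,-7,0,0,0],
    [0,0,0,-9,0,0,0],
    [0,0,0,-10.5,0,0,0],
  ],
)

```text
time_s: 36.6
tool_pos: [0.4951, 0.0647, 0.2793]
eef_rot: [1.269, 2.873, 0.0]
contact_force: [0.3, -0.2, -6.2]
width: 0.0471
gripper_force: 63.4
```

```bash
python3 - <<'E'
from h import *
o=get_obs();Rm=rot(o["eef_rot"]);print(o["tool_pos"],Rm.round(3),o["qpos"].round(2),o["contact_force"],o["width"])
print(Rm.T@(np.array([.52,-.195,o["tool_pos"][2]])-o["tool_pos"])*100)
E
```

```text
[0.49505159 0.06467204 0.27928564] [[-0.673  0.739  0.001]
 [ 0.739  0.673 -0.   ]
 [-0.     0.    -1.   ]] [-0.1  -0.15  1.9   0.    1.39 -0.84] [ 0.30432729 -0.19293604 -6.18766995] 0.04714713353739141
[-2.08787826e+01 -1.56395762e+01  2.28528154e-03]
```

>>> carry_out(
  steps=[
    [0,-3,-2.5,0,0,0,0],
    [0,-7,-5.9,0,0,0,0],
    [0,-11,-9.2,0,0,0,0],
    [0,-15,-12.6,0,0,0,0],
    [0,-18,-15.1,0,0,0,0],
  ],
)

```text
time_s: 37.22
tool_pos: [0.5042, -0.1721, 0.278]
eef_rot: [-1.271, -2.872, -0.0]
contact_force: [-0.2, 0.1, -5.8]
width: 0.0474
gripper_force: 63.5
```

>>> carry_out(
  steps=[
    [0,-1.9,-1.6,0,0,0,-0.15],
    [0,-1.9,-1.6,0,0,0,-0.33],
    [0,-1.9,-1.6,0,0,0,-0.5],
    [0,-1.9,-1.6,0,0,0,-0.67],
    [0,-1.9,-1.6,0,0,0,-0.83],
  ],
)

```text
time_s: 37.85
tool_pos: [0.5053, -0.1948, 0.2778]
eef_rot: [0.005, -3.14, -0.001]
contact_force: [0.5, 0.6, -5.8]
width: 0.0475
gripper_force: 63.5
```

>>> carry_out(
  steps=[
    [0,0,0,3,0,0,0],
    [0,0,0,6,0,0,0],
    [0,0,0,9,0,0,0],
    [0,0,0,12,0,0,0],
    [0,0,0,14,0,0,0],
  ],
)

```text
time_s: 38.48
tool_pos: [0.5047, -0.1943, 0.1363]
eef_rot: [-0.003, -3.139, -0.003]
contact_force: [0.4, 0.0, -5.5]
width: 0.0473
gripper_force: 63.5
```

```bash
python3 - <<'E'
from h import *
o=get_obs();Rm=rot(o["eef_rot"]);print(o["tool_pos"],Rm.round(3),o["qpos"].round(2),o["contact_force"],o["width"])
w=snapshot("wrist");t=snapshot("top");save(t,"t7")
im=np.vstack([w["image"],np.hstack([cv2.resize(t["image"][160:290,250:458],(320,200)),cv2.resize(snapshot("side")["image"][140:265,250:450],(320,200))])])
cv2.imwrite("pics/c7.png",im[...,::-1])
E
```

```text
[ 0.50465627 -0.19431993  0.13631821] [[-1.     0.002 -0.003]
 [ 0.002  1.     0.002]
 [ 0.003  0.002 -1.   ]] [-0.58  0.12  1.91 -0.    1.11 -2.15] [ 0.42275618  0.00643974 -5.46808826] 0.04728422936454633
```

View pics/c7.png

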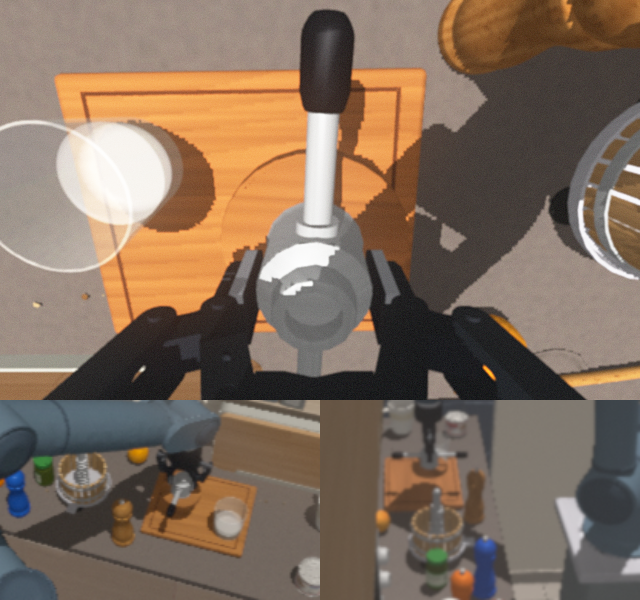

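>>> carry_out(
  steps=[
    [0,0,0,2.5,0,0,0],
    [0,0,0,4.5,0,0,0],
    [0,0,0,5.8,0,0,0],
    [0,0,0,6.3,0,0,0],
    [0,0,0,6.5,0,0,0],
  ],
)

```text
time_s: 39.25
tool_pos: [0.5061, -0.1952, 0.074]
eef_rot: [0.003, 3.141, -0.001]
contact_force: [0.4, 0.3, -6.1]
width: 0.0473
gripper_force: 63.6
```

>>> carry_out(
  steps=[
    [0,0,0,0.1,0,0,0],
    [0,0,0,0.2,0,0,0],
    [0,0,0,0.3,0,0,0],
    [0,0,0,0.3,0,0,0],
  ],
)

```text
time_s: 39.75
tool_pos: [0.5055, -0.1949, 0.0704]
eef_rot: [-0.003, -3.142, -0.0]
contact_force: [0.6, -1.1, -5.9]
width: 0.0474
gripper_force: 63.6
```

>>> carry_out(
  steps=[
    [0,0,0,0.1,0,0,0],
    [0,0,0,0.2,0,0,0],
    [0,0,0,0.3,0,0,0],
    [0,0,0,0.3,0,0,0],
  ],
)

```text
time_s: 40.25
tool_pos: [0.5055, -0.1949, 0.0673]
eef_rot: [-0.003, -3.141, -0.0]
contact_force: [-0.0, -1.0, -5.4]
width: 0.0471
gripper_force: 63.6
```

>>> carry_out(
  steps=[
    [0,0,0,0.1,0,0,0],
    [0,0,0,0.2,0,0,0],
    [0,0,0,0.2,0,0,0],
  ],
)

```text
time_s: 40.62
tool_pos: [0.5055, -0.1949, 0.0653]
eef_rot: [-0.003, -3.141, -0.0]
contact_force: [0.2, 1.8, -5.9]
width: 0.0474
gripper_force: 63.6
```

>>> carry_out(
  steps=[
    [0,0,0,0.1,0,0,0],
    [0,0,0,0.2,0,0,0],
    [0,0,0,0.2,0,0,0],
  ],
)

```text
time_s: 41.0
tool_pos: [0.5065, -0.1955, 0.065]
eef_rot: [0.003, 3.14, -0.002]
contact_force: [-2.5, 2.2, 5.2]
width: 0.0475
gripper_force: 64.6
```

>>> carry_out(
  steps=[
    [1,0,0,0,0,0,0],
    [1,0,0,0,0,0,0],
    [1,0,0,0,0,0,0],
    [1,0,0,-2,0,0,0],
    [1,0,0,-5,0,0,0],
  ],
)

```text
time_s: 41.62
tool_pos: [0.5048, -0.1945, 0.1129]
eef_rot: [-0.003, -3.14, -0.002]
contact_force: [0.4, -1.2, 0.0]
width: 0.0853
gripper_force: 0.0
```

>>> carry_out(
  steps=[
    [1,0,0,-4,0,0,0],
    [1,0,0,-9,0,0,0],
    [1,0,0,-13,0,0,0],
    [1,0,0,-13,0,0,0],
    [1,0,0,-13,0,0,0],
  ],
)

```text
time_s: 42.25
tool_pos: [0.5051, -0.1947, 0.2424]
eef_rot: [-0.003, -3.14, -0.001]
contact_force: [0.1, 0.4, -1.1]
width: 0.0852
gripper_force: 0.0
```

```bash
python3 - <<'E'
from h import *
o=get_obs();print(o["tool_pos"],o["contact_force"],o["width"])
w=snapshot("wrist");t=snapshot("top")
im=np.vstack([w["image"],np.hstack([cv2.resize(t["image"][160:290,250:458],(320,200)),cv2.resize(snapshot("side")["image"][140:265,250:450],(320,200))])])
cv2.imwrite("pics/c8.png",im[...,::-1])
E
```

```text
[ 0.5051253  -0.19465437  0.2424432 ] [ 0.11455289  0.44827122 -1.10035502] 0.0852392259067339
```

View pics/c8.png

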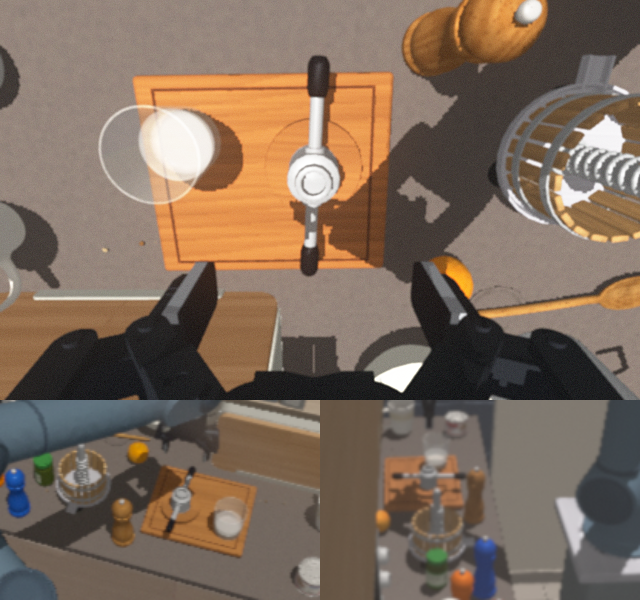

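The head stands on its disc on the board (hub at row 178, column 313). The mill is upright near (20, 528), the tumbler is untouched, and the spindle is bare.

```bash
python3 -c "
from bench import *
print(hand_in())"
```

```text
the job is handed in; nothing more can be done
None
```

The job is handed in, but `hand_in()` returned no verdict. In the last pictures the pepper mill stands upright clear of the press, the head is unscrewed and standing upright on the chopping board, and the gripper is clear of everything.

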